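# Stand the black brush in the rail cup, leaning on the yellow clip

### The arm

A 6-joint arm with a two-finger parallel gripper is mounted at the origin on the work surface. World frame = base frame: x ahead of the robot, y to its left, z up, the work surface at z = 0. Lengths are in mm, angles in degrees, forces in N, time in s.
With the tool pointing down it reaches from about 350 to 850 mm from the base axis. Payload 8.1 kg.
Tool frame: the origin (TCP) lies on the centre line of the jaws, within the pads' length; the fingertips stand 19 mm ahead of it and the grasp point (between the pads) is the TCP; z points along the fingers, y is the direction in which the jaws open and shut (so a half turn about z gives the same grasp; the last joint's range is limited). The gripper opens to 85 mm and grips with 20 to 120 N. Pads are 22 mm wide; open, the fingers measure 114 mm over their backs; the gripper's body (76 mm by 85 mm) begins 54 mm behind the grasp point. The pads swing forward as they close: fully open they stand 13 mm farther back than shut.
Start: joints at [66.497, 7.471, 85.268, -0, 87.261, -4.893], TCP at [191.45, 568.641, 229.992] pointing down, gripper open.
Joint ranges: [-169.43, 169.43], [-51.17, 129.36], [1.28, 143.12], [-76.62, 256.62], [0, 156.53], [-152.29, 152.29]. Speed limits (degrees/s): [136.94, 136.94, 159.86, 180, 180, 180].

### API

Orientations are given as [roll, pitch, yaw] about the fixed x, y, z axes, in that order (R = Rz(yaw) Ry(pitch) Rx(roll)).
In Python, from bench import r, viewer gives the robot as it stands.
- The arm moves only by the tool carry_out, never from a script. Its argument "commands" is a list that holds one entry, the list of rows, each a list of 7 numbers: the finger opening in mm, from 0 to 85.4, then the shift along the tool's x, y, z in mm, then the turn, a rotation vector about the tool's x, y, z in degrees. A call has 1 to 5 rows; each row is the pose to reach, as a shift and turn from the pose commanded when the call began, along the tool's axes at that moment; what a row does not reach only later rows make up. A row lasts 1/8 s, in which the tool goes at most 62.5 mm and 10.7 degrees, less where a joint would pass 70% of its speed; a pose out of reach is approached as far as the arm can. A call with a gripper value outside its range is refused whole. The fingers move at their own pace and stop on an object; "grip_force" is the grip in N (left out, the last holds). Time passes only in rows, so rows that repeat a pose let the fingers close. It gives the time, the measured TCP pose, the force and the opening at its end, in the units of the state.
- r.sense(): the state, without advancing time (a new reading comes with each control period).
- viewer.snapshot(name): name is "side" or "top" or "wrist"; returns the picture (420x560x3 uint8, red, green, blue); there is no depth.
- viewer.calibration(name): a dict with "camera_matrix" (3x3 intrinsics, pixels), "rvec" (rotation vector, rad) and "tvec" (3), from world to camera coordinates, as OpenCV has them. Camera axes: x right, y down, z forward; pixel columns grow to the right and rows downward; lengths in mm; the calibration is good to about 2 mm. A picture is of the moment at which its call begins: read the wrist's pose just before it. calibration takes no time and is no camera call; for the wrist camera it gives the pose at the moment of the call.
- r.hand_in(): hands the job in, once; it reports no verdict.
The state is a dict: "time": time; "joint_pos": joint angles; "qd": joint speeds; "joint_efforts": joint torques, N m; "tool_pos": TCP position; "tcp_rot": TCP orientation; "ft_force": force on the tool from outside, world axes, zero at the start; "wrist_torque": the same for the moment, N m; "finger_gap": finger opening in mm.
Only numpy, scipy, OpenCV 4.12 (cv2) and the standard library are available. Lean on these libraries where they do the work, as an engineer would, in place of code of your own. Each camera call takes 0.05 s, during which the arm holds its last target. There are 200 camera calls.

### The job

Take the black brush out of the wooden block and lower it, handle first, into the deep blue cup on the rail, so that its foot rests on the cup's floor and its handle leans against the yellow clip on the rim, not the grey one. Do not drop it in; keep hold until the handle is down in the cup, then let go. Leave the grey scraper standing in the block.

Things in the scene. Friction and masses are not known exactly. Their poses are not given: they have to be found in the camera images.
- brush_mid (a point): Black brush, 205 mm tall, upright, bristles up, in an open hole 42 mm deep of a wood block 52 mm high. Point: on its axis, 102.5 mm above its foot. z to the bristles, x = thin way of the head. Round handle d 14 mm up to 150 mm from the foot; grip the flat steel ferrule above it, 14 (x) by 34 mm, 150-182 mm from the foot, middle 63.5 mm above the point. Rigid bristles on top. Mass 40-85 g.
- cup_blue_floor (a point): Deep blue square cup hung on a low rail, fixed. Point: centre of its inner floor, 20 mm above the table. Inside 66 x 66 mm, 105 mm deep, walls 3 mm. z up, x to the rail, y along it. The clips sit on its +y and -y rims, 53 mm clear between. Neighbours 150 mm along the rail: orange cup with a yellow handle (152 mm above table), white basket with a tin (130 mm).
- clip_yellow_top (a point): Yellow plastic clip fixed on the middle of one y rim of the blue cup, the side varies; an equal grey one sits opposite. 40 mm along the rim, 16 mm across. Point: centre of its top, 109 mm above the cup's inner floor, 34.5 mm from the cup's centre line; its inner face is 8 mm nearer the centre. x runs along the rim.
- scraper_mid (a point): Grey scraper standing in the block's other hole, 80 mm from the brush: round grey handle d 14 mm, flat steel blade 56 mm broad on top, 192 mm tall. Point: on its axis, 96 mm above its foot. z up. Not to be moved.
Not all that is in view belongs to the job. Of the things like the part that bears brush_mid, leave any that is turquoise; of the rest the smaller one is meant.

How it is judged:
By the outcome, as a careful person would: the job done as asked, in the order asked, and still so for the second after the job is handed in, with the robot touching nothing.
It also fails if it takes over 38 s, if anything falls off the work surface, if the arm or the gripper's body presses on something with over 40 N, if the wrist force passes 120 N, or if a joint passes its speed limit or range.

## Working session

There is one attempt and no reset: what is moved stays moved. The work goes in short steps, Python scripts to look and compute and a tool call to move; the robot and the scene stay as the last step left them, time stands still between calls to the robot, and variables do not carry over. Pictures are saved under pics/ and viewed, about 8 in all and at most 12, crops included, and the job is handed in when it is done.

Besides the shell and the picture viewer there is one more tool, called as name(argument=value, ...) on one line, values as JSON. carry_out: Moves the arm, as the interface text tells. Its arguments: {"type":"object","properties":{"commands":{"type":"array","items":{"type":"array","items":{"type":"array","items":{"type":"number"}}}},"grip_force":{"type":"number"}},"required":["commands"]}

```bash
ls; mkdir -p pics; python3 - <<'E'
from bench import r, viewer
import cv2,json
for n in ("side","top"):
    im=viewer.snapshot(n); cv2.imwrite(f"pics/{n}0.png",im[:,:,::-1])
    print(n,viewer.calibration(n))
print(r.sense())
E
```

```text
pics
side {'camera_matrix': array([[443.14375362,   0.        , 282.23167328],
       [  0.        , 443.14375362, 208.30263666],
       [  0.        ,   0.        ,   1.        ]]), 'rvec': array([ 0.38309688, -2.60233   ,  1.41016372]), 'tvec': array([482.62760874, 165.59701727, 569.84294383])}
top {'camera_matrix': array([[505.26105626,   0.        , 270.61393938],
       [  0.        , 505.26105626, 208.16307014],
       [  0.        ,   0.        ,   1.        ]]), 'rvec': array([ 2.28159351, -1.92102523,  0.19994934]), 'tvec': array([-95.11151644, 499.88088473, 708.15950625])}
{'time': 0.1, 'joint_pos': array([ 6.64961097e+01,  7.51071646e+00,  8.53245166e+01,  2.02143277e-04,
        8.72619548e+01, -4.89420089e+00]), 'qd': array([-0.01911705,  0.03496701, -0.18973832,  0.10039035,  0.01379122,
        0.01965631]), 'joint_efforts': array([ 1.14076654e-03, -5.70951498e+01, -5.01943803e+01, -1.86561056e-04,
        8.05978751e-03,  3.85413011e-05]), 'tool_pos': array([191.25684738, 568.16371535, 229.0358566 ]), 'tcp_rot': array([-1.79903184e+02, -8.49284250e-03,  1.61390294e+02]), 'ft_force': array([ 0.05363635,  0.22690982, -0.92269304]), 'wrist_torque': array([-0.01970106, -0.00140504,  0.00401358]), 'finger_gap': 85.52388380627558}
```

View pics/side0.png

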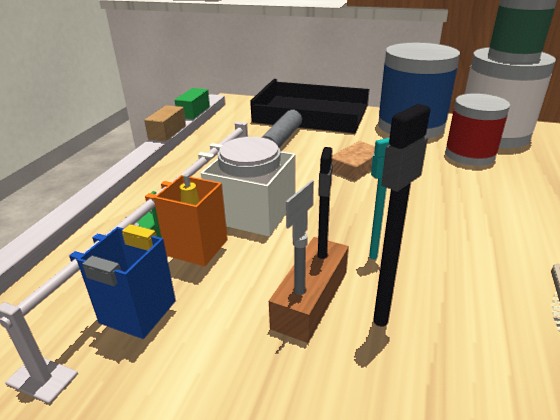

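View pics/top0.png

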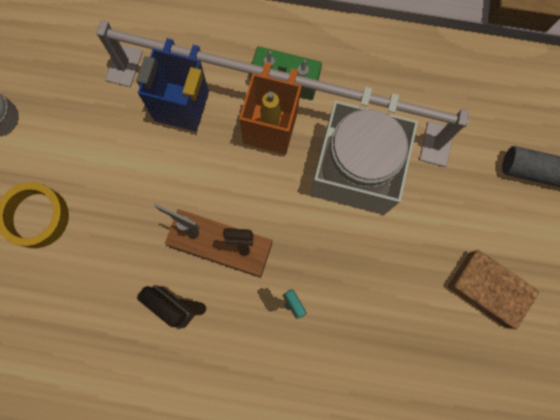

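The candidates are the black brush in the block (side (325,200), top (240,240)), the larger free-standing black brush (side (400,170), top (165,305)) and the turquoise one (side (378,200), top (295,303)). The one in the wood block is meant: it is not turquoise and it is the smaller black one. The yellow clip is at top (193,82), side (139,237). I'll confirm with one enlarged crop.

```bash
cat > h.py <<'E'
import numpy as np, cv2
from scipy.spatial.transform import Rotation as Ro
from bench import r, viewer
def cal(n):
    c=viewer.calibration(n); return c['camera_matrix'],cv2.Rodrigues(c['rvec'])[0],np.array(c['tvec'])
def ray(c,uv):
    K,R,t=c; d=R.T@np.linalg.inv(K)@np.array([*uv,1.]); return -R.T@t,d/np.linalg.norm(d)
def onz(c,uv,z):
    o,d=ray(c,uv); return o+d*(z-o[2])/d[2]
def proj(c,P):
    K,R,t=c; p=K@(R@np.array(P,float)+t); return p[:2]/p[2]
def tri(cs,uvs):
    A=np.zeros((3,3));b=np.zeros(3)
    for c,uv in zip(cs,uvs):
        o,d=ray(c,uv);M=np.eye(3)-np.outer(d,d);A+=M;b+=M@o
    return np.linalg.solve(A,b)
def blob(im,roi,lo,hi):
    "largest HSV blob in roi (x0,y0,x1,y1): contour in full-image pixels"
    x0,y0,x1,y1=roi; m=cv2.inRange(cv2.cvtColor(im[y0:y1,x0:x1],cv2.COLOR_RGB2HSV),lo,hi)
    cs=cv2.findContours(m,cv2.RETR_EXTERNAL,cv2.CHAIN_APPROX_NONE)[0]
    return max(cs,key=cv2.contourArea)+np.array([x0,y0])
def rect(c): (u,v),s,a=cv2.minAreaRect(c); return np.round([u,v,*s,a],1)
E
python3 - <<'E'
from h import *
s=cv2.imread('pics/side0.png');t=cv2.imread('pics/top0.png')
a=cv2.resize(s[140:350,260:360],None,fx=2.8,fy=2.8,interpolation=cv2.INTER_CUBIC)
b=cv2.resize(t[30:290,130:290],None,fx=2.2,fy=2.2,interpolation=cv2.INTER_CUBIC)
H=600;o=np.zeros((H,a.shape[1]+b.shape[1],3),np.uint8);o[:a.shape[0],:a.shape[1]]=a;o[:b.shape[0],a.shape[1]:]=b
cv2.imwrite('pics/crop0.png',o)
s=s[:,:,::-1].copy();t=t[:,:,::-1].copy();S,T=cal('side'),cal('top')
Y=((22,150,80),(35,255,255))
ys=blob(s,(115,220,160,255),*Y);yt=blob(t,(178,60,210,100),*Y)
print('yel',rect(ys),rect(yt),tri([S,T],[rect(ys)[:2],rect(yt)[:2]]),onz(T,rect(yt)[:2],129))
bl=blob(s,(300,140,340,262),(0,0,0),(180,255,60)).reshape(-1,2)
for v in range(150,260,8):
    x=bl[bl[:,1]==v][:,0]; print(v,x.min(),x.max(),end=' | ')
print(); print(rect(blob(t,(215,220,262,250),(0,0,0),(180,255,45))))
E
```

```text
yel [137.7 236.6  33.3  21.   11.3] [191.4  81.2  11.2  26.   14. ] [657.23210218 132.36048815 120.8582488 ] [654.78544569 130.84589529 129.        ]
150 323 331 | 158 321 330 | 166 321 330 | 174 320 330 | 182 319 330 | 190 319 329 | 198 320 328 | 206 319 328 | 214 319 327 | 222 319 327 | 230 319 327 | 238 318 326 | 246 318 326 | 254 317 326 | 
[242.5 246.    9.    6.    0. ]
```

View pics/crop0.png

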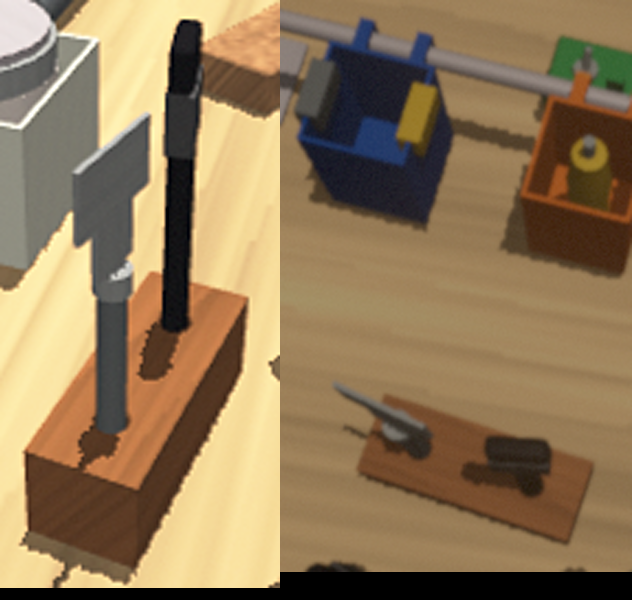

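The crop confirms it: the thin black brush with a dark ferrule (side (325,183), head top in top view (238,234)) stands in the block beside the grey scraper. The yellow clip is on the far-from-scraper +y/-y side at top (191,81).

```bash
python3 - <<'E'
from h import *
S,T=cal('side'),cal('top')
for n,c in (('S',S),('T',T)): print(n,'campos',(-c[1].T@c[2]).round())
print('head top T',onz(T,(238,234),215),'S',onz(S,(327,149),215),'hole S',onz(S,(323,255),52))
t=lambda a,b:(onz(T,a,215)-onz(T,b,215))
print('broad dir',t((253,235),(225,233)))
s=cv2.imread('pics/top0.png')[:,:,::-1].copy()
# block rectangle, top face
c=blob(s,(155,195,285,285),(3,110,50),(14,255,200));print('block',rect(c))
# scraper axis
cc=lambda x,y:(x/2.8+260,y/2.8+140)
print('scraper hole S',onz(S,cc(112,425),52), 'blade S top corners',onz(S,cc(75,180),202),onz(S,cc(150,115),202))
ct=lambda x,y:((x-280)/2.2+130,y/2.2+30)
print('block corners top z52',[onz(T,ct(*p),52).round() for p in((386,395),(593,462),(568,540),(358,470))])
print('cup rim corners z125',[onz(T,ct(*p),125).round() for p in((328,42),(434,66),(446,133),(300,137))])
print('yel clip corners z129',[onz(T,ct(*p),129).round(1) for p in((412,78),(438,87),(427,143),(398,138))])
print('yel top pixel corners; grey',[onz(T,ct(*p),129).round(1) for p in((313,58),(340,66),(325,122),(298,115))])
E
```

```text
S campos [339. 512. 457.]
T campos [358. -32. 795.]
head top T [438.89083696  18.39539331 215.        ] S [439.60623603  10.48630235 215.        ] hole S [436.99639833  19.50215366  52.        ]
broad dir [  3.22955291 -32.38812278   0.        ]
block [218.1 242.4 102.1  39.2  18.4]
scraper hole S [448.84004923 101.57321419  52.        ] blade S top corners [456.95187668 128.8648467  202.        ] [441.46475294  72.14309772 202.        ]
block corners top z52 [array([483., 128.,  52.]), array([462., -19.,  52.]), array([407., -12.,  52.]), array([429., 135.,  52.])]
cup rim corners z125 [array([696., 198., 125.]), array([691., 126., 125.]), array([646., 109., 125.]), array([627., 201., 125.])]
yel clip corners z129 [array([678.1, 137.7, 129. ]), array([674.8, 119.8, 129. ]), array([635.6, 119.1, 129. ]), array([635.8, 138.1, 129. ])]
yel top pixel corners; grey [array([680.9, 203.9, 129. ]), array([678.4, 185.4, 129. ]), array([638.5, 186.5, 129. ]), array([640.2, 204.7, 129. ])]
```

```bash
cat >> h.py <<'E'
def go(p,rpy):
    "shift and turn (tool axes) from measured pose to the target"
    s=r.sense();R=Ro.from_euler('xyz',s['tcp_rot'],degrees=True);G=Ro.from_euler('xyz',rpy,degrees=True)
    print('t',s['time'],'pos',np.round(s['tool_pos'],1),'rpy',np.round(s['tcp_rot'],1),'F',np.round(s['ft_force'],1),'gap',round(s['finger_gap'],1),'j',np.round(s['joint_pos'],0))
    print('shift',R.inv().apply(np.array(p)-s['tool_pos']).round(1),'turn',(R.inv()*G).as_rotvec(degrees=True).round(1))
E
python3 - <<'E'
from h import *
S,T=cal('side'),cal('top')
print('big foot',onz(S,(381,323),0)); f=onz(S,(381,323),0)
for z in(200,250,300,350): print(z,proj(S,[f[0],f[1],z]),proj(T,[f[0],f[1],z]))
print('turq foot',onz(S,(374,259),0))
for z in (90,110,130): a,b=onz(T,(110,32),z),onz(T,(455,116),z);print('rail',z,a,b,np.degrees(np.arctan2(*(a-b)[:2])))
go([438,18,330],[180,0,96])
E
```

```text
big foot [342.44040414  76.05599104   0.        ]
200 [400.13200297 196.27214681] [174.31177646 309.09508244]
250 [406.32563384 155.24635639] [165.66557575 308.83107753]
300 [413.29572911 109.07736872] [155.27224094 308.51372527]
350 [421.19806539  56.73334007] [142.54269033 308.12503849]
turq foot [369.01225632 -56.49133733   0.        ]
rail 90 [730.2732671  279.38988599  90.        ] [ 684.86647196 -255.25237197   90.        ] 4.854441397973875
rail 110 [719.69865839 270.56360305 110.        ] [ 675.58064023 -248.90395182  110.        ] 4.854441397973872
rail 130 [709.12404967 261.73732011 130.        ] [ 666.29480849 -242.55553167  130.        ] 4.854441397973869
t 0.1 pos [191.3 568.2 229. ] rpy [-179.9   -0.   161.4] F [ 0.1  0.2 -0.9] gap 85.5 j [66.  8. 85.  0. 87. -5.]
shift [-409.4 -442.8 -100.3] turn [-0.1  0.  65.4]
```

```bash
python3 - <<'E'
from h import *
go([500,250,350],[180,0,96])
E
```

```text
t 0.1 pos [191.3 568.2 229. ] rpy [-179.9   -0.   161.4] F [ 0.1  0.2 -0.9] gap 85.5 j [66.  8. 85.  0. 87. -5.]
shift [-394.1 -203.2 -120.7] turn [-0.1  0.  65.4]
```

carry_out(commands=[[[85,-80,-40,-24,0,0,13],[85,-158,-80,-48,0,0,26],[85,-236,-120,-72,0,0,39],[85,-315,-160,-96,0,0,52],[85,-394,-203,-121,0,0,65]]])

```text
time: 0.72
tool_pos: [403.0, 351.3, 312.2]
tcp_rot: [-180.0, 0.0, 107.3]
ft_force: [0.2, 0.3, -0.1]
finger_gap: 84.7
```

```bash
python3 - <<'E'
from h import *
go([438,18,330],[180,0,96])
E
```

```text
t 0.725 pos [403.  351.3 312.2] rpy [-180.     0.   107.3] F [ 0.2  0.3 -0.1] gap 84.7 j [36. -4. 88.  0. 96. 18.]
shift [-328.6  -65.9  -17.8] turn [-0.   0.  11.3]
```

carry_out(commands=[[[85,-57,13,-15,0,0,10],[85,-113,26,-25,0,0,11],[85,-170,38,-33,0,0,11],[85,-220,5,-28,0,0,11],[85,-270,-25,-25,0,0,11]]])

```text
time: 1.35
tool_pos: [459.7, 86.2, 336.1]
tcp_rot: [-179.9, 0.0, 96.7]
ft_force: [0.7, -0.7, -0.1]
finger_gap: 85.4
```

```bash
python3 - <<'E'
from h import *
go([438,18,330],[180,0,96])
E
```

```text
t 1.35 pos [459.7  86.2 336.1] rpy [-179.9    0.    96.7] F [ 0.7 -0.7 -0.1] gap 85.4 j [  4. -14.  95.  -0.  99.  -2.]
shift [-65.3 -29.5   6.2] turn [-0.1  0.   0.7]
```

carry_out(commands=[[[85,0,0,0,0,0,0],[85,0,0,0,0,0,0]]])

```text
time: 1.6
tool_pos: [460.3, 88.2, 337.0]
tcp_rot: [180.0, -0.0, 96.6]
ft_force: [0.4, -0.2, 0.1]
finger_gap: 84.8
```

```bash
python3 - <<'E'
from h import *
go([438,18,330],[180,0,96])
im=viewer.snapshot('wrist');cv2.imwrite('pics/w1.png',im[:,:,::-1])
W=cal('wrist');print((-W[1].T@W[2]).round())
for z in (215,): print(proj(W,[438.5,18.5,z]))
E
```

```text
t 1.6 pos [460.3  88.2 337. ] rpy [180.   -0.   96.6] F [ 0.4 -0.2  0.1] gap 84.8 j [  5. -14.  95.   0.  99.  -2.]
shift [-67.1 -30.3   6.9] turn [ 0.  -0.   0.6]
[452. 158. 482.]
[249.93238955 272.41042006]
```

View pics/w1.png

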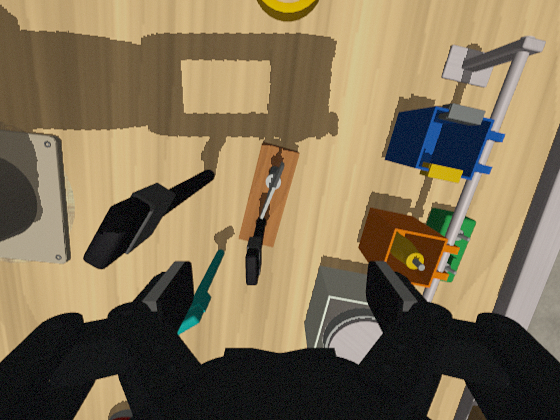

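The wrist view shows the brush head top at about (252,272), within 2 px of my prediction. The yellow clip is at (443,173) and the grey one at (465,115). Moving above the brush and measuring the cup from this view as well.

carry_out(commands=[[[85,-34,-15,3,0,0,0.6],[85,-67,-30,7,0,0,0.6],[85,-67,-30,7,0,0,0.6],[85,-67,-30,7,0,0,0.6]]])

```text
time: 2.15
tool_pos: [438.7, 19.2, 330.1]
tcp_rot: [180.0, -0.0, 96.1]
ft_force: [-0.1, 0.1, -0.2]
finger_gap: 85.1
```

```bash
python3 - <<'E'
from h import *
go([438.5,18.5,176],[180,0,96])
im=viewer.snapshot('wrist');W=cal('wrist');print((-W[1].T@W[2]).round())
uv=proj(W,[438.5,18.5,215]);print('pred',uv)
u,v=map(int,uv)
o=cv2.resize(im[max(0,v-110):v+60,u-110:u+110],None,fx=3,fy=3,interpolation=cv2.INTER_CUBIC);cv2.imwrite('pics/w2.png',o[:,:,::-1]);print(u-110,max(0,v-110),o.shape)
E
```

```text
t 2.15 pos [438.7  19.2 330.1] rpy [180.   -0.   96.1] F [-0.1  0.1 -0.2] gap 85.1 j [ -4. -19. 100.   0.  99. -10.]
shift [ -0.8  -0.3 154.1] turn [ 0.  -0.   0.1]
[431.  88. 475.]
pred [279.4619278  210.20663424]
169 100 (510, 660, 3)
```

View pics/w2.png

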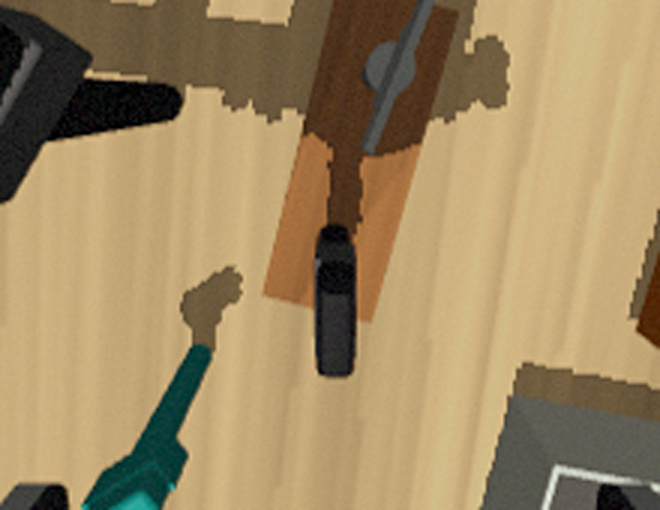

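The brush head's top face spans crop (317–355, 280–378). That puts it within about 1 mm of the estimate and aligned with the tool. Descending.

carry_out(commands=[[[85,-1,0.5,40,0,0,0],[85,-1,0.5,80,0,0,0],[85,-1,0.5,120,0,0,0],[85,-1,0.5,154,0,0,0],[85,-1,0.5,154,0,0,0]]])

```text
time: 2.82
tool_pos: [437.0, 18.3, 173.3]
tcp_rot: [-179.7, -0.1, 96.2]
ft_force: [0.2, -0.5, 0.6]
finger_gap: 85.1
```

carry_out(commands=[[[0,0,0,0,0,0,0],[0,0,0,0,0,0,0],[0,0,0,0,0,0,0],[0,0,0,0,0,0,0],[0,0,0,0,0,0,0]]], grip_force=40)

```text
time: 3.45
tool_pos: [439.5, 17.0, 176.9]
tcp_rot: [179.9, 0.0, 96.1]
ft_force: [-0.1, -1.0, 4.8]
finger_gap: 12.6
```

carry_out(commands=[[[0,0,0,0,0,0,0],[0,0,0,-15,0,0,0],[0,0,0,-35,0,0,0],[0,0,0,-60,0,0,0],[0,0,0,-60,0,0,0]]])

```text
time: 4.08
tool_pos: [440.2, 17.0, 238.7]
tcp_rot: [179.8, 0.0, 96.1]
ft_force: [-0.1, -0.4, 0.1]
finger_gap: 12.8
```

carry_out(commands=[[[0,0,0,-40,0,0,0],[0,0,0,-80,0,0,0],[0,0,0,-120,0,0,0],[0,0,0,-120,0,0,0],[0,0,0,-120,0,0,0]]])

```text
time: 4.7
tool_pos: [438.6, 17.1, 354.7]
tcp_rot: [-179.9, -0.0, 96.1]
ft_force: [-0.8, -0.2, -0.7]
finger_gap: 12.9
```

```bash
python3 - <<'E'
from h import *
go([650,155,370],[180,0,90])
S,T=cal('side'),cal('top')
s=viewer.snapshot('side');t=viewer.snapshot('top')
o=np.zeros((420,800,3),np.uint8);o[:,:480]=s[:,:480];o[:,480:]=t[:,80:400]
cv2.imwrite('pics/lift.png',o[:,:,::-1])
p=r.sense()['tool_pos']
print('foot pred',proj(S,p-[0,0,166]),'tcp',proj(S,p))
E
```

```text
t 4.7 pos [438.6  17.1 354.7] rpy [-179.9   -0.    96.1] F [-0.8 -0.2 -0.7] gap 12.9 j [ -4. -19.  97.  -0. 102. -11.]
shift [114.7 224.8 -15.7] turn [-0.1 -0.   6.1]
foot pred [326.09120851 170.52186478] tcp [331.96301417  33.73663345]
```

View pics/lift.png

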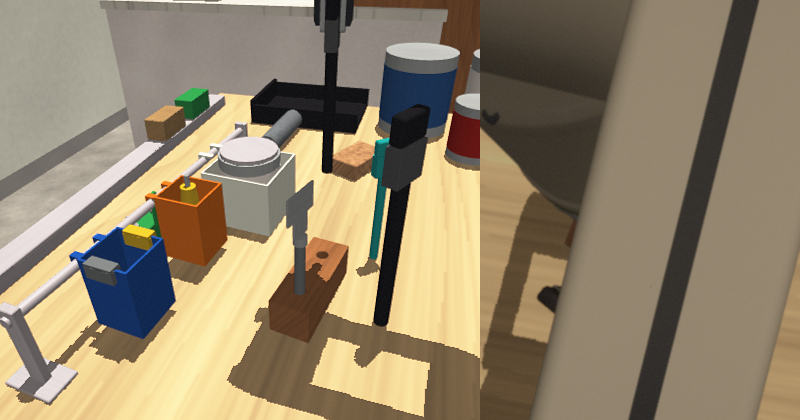

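The brush hangs straight from the gripper. Its foot is at (327,172) against a predicted (326,171), and the scraper still stands in the block. Moving to a standoff by the cup.

carry_out(commands=[[[0,8,45,0,0,0,3],[0,16,88,0,0,0,6],[0,24,132,0,0,0,9],[0,32,175,0,0,0,11],[0,40,218,0,0,0,11]]])

```text
time: 5.42
tool_pos: [652.2, 80.4, 353.9]
tcp_rot: [-179.8, 0.0, 85.0]
ft_force: [0.4, 0.3, -0.1]
finger_gap: 13.0
```

carry_out(commands=[[[0,0,0,0,0,0,0],[0,0,0,0,0,0,0],[0,0,0,0,0,0,0]]])

```text
time: 5.8
tool_pos: [650.8, 79.7, 356.9]
tcp_rot: [179.9, -0.0, 85.1]
ft_force: [-0.5, 0.2, -0.6]
finger_gap: 12.8
```

```bash
python3 - <<'E'
from h import *
G=(Ro.from_euler('xyz',[180,0,85.15],degrees=True)*Ro.from_rotvec([0,20,0],degrees=True)).as_euler('xyz',degrees=True);print(G)
go([650.7,80.2,310],G)
im=viewer.snapshot('wrist');W=cal('wrist');np.savez('w3.npz',K=W[0],R=W[1],t=W[2]);cv2.imwrite('pics/w3.png',im[:,:,::-1]); print((-W[1].T@W[2]).round())
print('pred yel,grey',proj(W,[655.8,128.7,129]),proj(W,[659.5,195,129]))
E
```

```text
[180.   -20.    85.15]
t 5.8 pos [650.8  79.7 356.9] rpy [179.9  -0.   85.1] F [-0.5  0.2 -0.6] gap 12.8 j [  3.  16.  63.  -0. 101.   7.]
shift [ 0.5 -0.1 46.9] turn [ 0.1 20.  -0.1]
[656. 149. 502.]
pred yel,grey [280.00997543 147.42394552] [278.28450133  89.83640343]
```

View pics/w3.png

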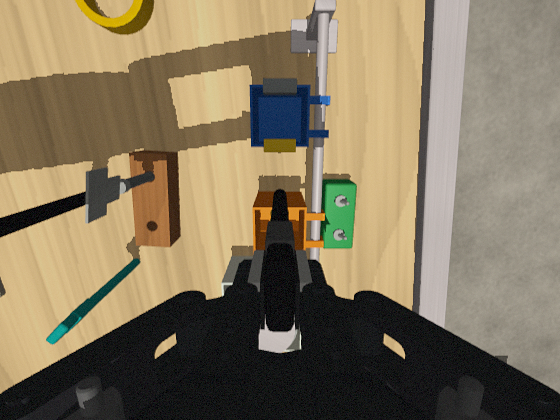

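The wrist view looks almost straight down into the cup: yellow clip at (280,146), grey clip at (280,85). Measuring both with masks.

```bash
python3 - <<'E'
from h import *
im=cv2.imread('pics/w3.png')[:,:,::-1].copy();w=np.load('w3.npz');W=(w['K'],w['R'],w['t'])
y=rect(blob(im,(255,130,305,160),(20,120,60),(36,255,255)));g=rect(blob(im,(255,72,305,96),(0,0,30),(180,90,140)));b=rect(blob(im,(240,75,312,155),(105,100,20),(130,255,255)))
print(y,g,b)
Y,G=onz(W,y[:2],129),onz(W,g[:2],129);print(Y,G,np.linalg.norm(Y-G),(Y+G)/2,np.degrees(np.arctan2(*(G-Y)[:2])))
print(onz(W,b[:2],122), W[0][0,0])
E
```

```text
[279.5 145.5  13.   31.   90. ] [279.5  86.   16.   49.   90. ] [280.5 115.5  61.   61.   90. ]
[655.3712043  131.07592564 129.        ] [661.29230952 199.04703531 129.        ] 68.2285221633103 [658.33175691 165.06148047 129.        ] 4.978586954990521
[659.69844956 166.45722683 122.        ] 293.63083567002946
```

```bash
python3 - <<'E'
from h import *
go([652,92.4,305],[180,-18,85])
E
```

```text
t 5.85 pos [650.8  79.7 357.2] rpy [179.9  -0.   85.1] F [ 0.4  0.1 -0.8] gap 12.7 j [  3.  15.  63.  -0. 101.   7.]
shift [12.7  0.  52.2] turn [ 0.1 18.   0.1]
```

carry_out(commands=[[[0,6,0,0,0,6,0],[0,12.7,0,0,0,12,0],[0,12.7,0,10,0,18,0],[0,12.7,0,30,0,18,0],[0,12.7,0,52,0,18,0]]])

```text
time: 6.48
tool_pos: [652.1, 92.1, 303.5]
tcp_rot: [179.9, -17.8, 85.1]
ft_force: [0.2, 0.1, -1.3]
finger_gap: 13.2
```

carry_out(commands=[[[0,0,0,0,0,0,0],[0,0,0,0,0,0,0],[0,0,0,0,0,0,0]]])

```text
time: 6.85
tool_pos: [653.0, 93.0, 305.6]
tcp_rot: [179.9, -18.0, 85.2]
ft_force: [-0.1, -0.7, -0.4]
finger_gap: 12.7
```

```bash
python3 - <<'E'
from h import *
go([652,92.4,305],[180,-18,85])
s=r.sense();p=s['tool_pos'];z=Ro.from_euler('xyz',s['tcp_rot'],degrees=True).apply([0,0,1])
S=cal('side');im=viewer.snapshot('side');cv2.imwrite('pics/hov.png',im[:,:,::-1]);
print('foot',p+167*z,'px pred',proj(S,p+167*z),'at clip px',proj(S,p+100*z))
o=cv2.resize(im[60:340,40:240],None,fx=2.1,fy=2.1,interpolation=cv2.INTER_CUBIC);cv2.imwrite('pics/hovc.png',o[:,:,::-1])
E
```

```text
t 6.85 pos [653.   93.  305.6] rpy [179.9 -18.   85.2] F [-0.1 -0.7 -0.4] gap 12.7 j [-6. 13. 73. 18. 94. -0.]
shift [-0.8 -0.9  0.3] turn [0.1 0.  0.1]
foot [657.70518627 144.2701124  146.7222462 ] px pred [126.96745953 224.85885791] at clip px [127.26549024 171.46616422]
```

View pics/hovc.png

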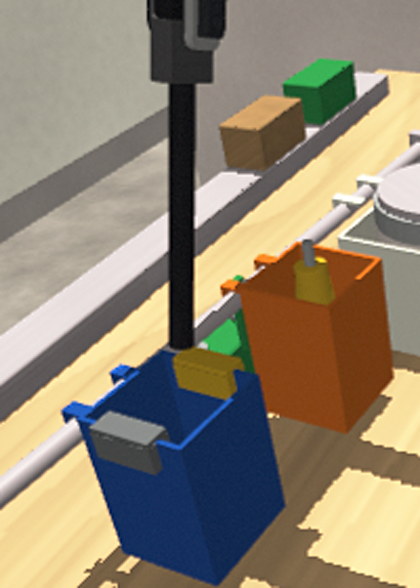

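```bash
python3 - <<'E'
from h import *
S=cal('side');c=lambda x,y:(x/2.1+40,y/2.1+60)
# top face of yellow corners and grey top face corners, by eye from the crop
print('yel top', [onz(S,c(*p),129).round(1) for p in((175,352),(185,347),(244,370),(235,375))])
print('grey top', [onz(S,c(*p),129).round(1) for p in((91,428),(113,410),(169,430),(155,447))])
E
```

```text
yel top [array([676.9, 129.9, 129. ]), array([674. , 123.6, 129. ]), array([626.2, 134.6, 129. ]), array([628.7, 140.5, 129. ])]
grey top [array([679.4, 205.3, 129. ]), array([677.7, 188.6, 129. ]), array([636.9, 194.7, 129. ]), array([635.9, 208.9, 129. ])]
```

The foot is at (127,225), exactly as predicted, and lies above the cup opening just inside the yellow clip. Inserting along the tool axis.

carry_out(commands=[[[0,0,-1.5,15,0,0,0],[0,0,-1.5,35,0,0,0],[0,0,-1.5,55,0,0,0],[0,0,-1.5,75,0,0,0],[0,0,-1.5,75,0,0,0]]])

```text
time: 7.52
tool_pos: [651.5, 116.6, 229.4]
tcp_rot: [-179.7, -18.0, 85.0]
ft_force: [-0.4, 0.6, -1.0]
finger_gap: 12.6
```

carry_out(commands=[[[0,0,0,15,0,0,0],[0,0,0,30,0,0,0],[0,0,0,45,0,0,0],[0,0,0,45,0,0,0],[0,0,0,45,0,0,0]]])

```text
time: 8.15
tool_pos: [654.4, 129.7, 190.2]
tcp_rot: [180.0, -18.0, 85.1]
ft_force: [0.0, 0.2, -0.4]
finger_gap: 13.0
```

```bash
python3 - <<'E'
from h import *
go([652,92.4,305],[180,-18,85])
s=r.sense();p=s['tool_pos'];z=Ro.from_euler('xyz',s['tcp_rot'],degrees=True).apply([0,0,1])
f=p+167*z;print('foot',f,'axis at z129',f-z*(129-f[2])/-z[2])
im=viewer.snapshot('side')
o=cv2.resize(im[100:340,40:240],None,fx=2.4,fy=2.4,interpolation=cv2.INTER_CUBIC);cv2.imwrite('pics/ins.png',o[:,:,::-1])
E
```

```text
t 8.15 pos [654.4 129.7 190.2] rpy [180.  -18.   85.1] F [ 0.   0.2 -0.4] gap 13.0 j [-3. 16. 82. 18. 82. -1.]
shift [-1.000e-01  9.000e-01 -1.207e+02] turn [-0.  -0.   0.1]
foot [658.85781943 181.13339259  31.37514317] axis at z129 [656.10596514 149.52901698 129.        ]
```

View pics/ins.png

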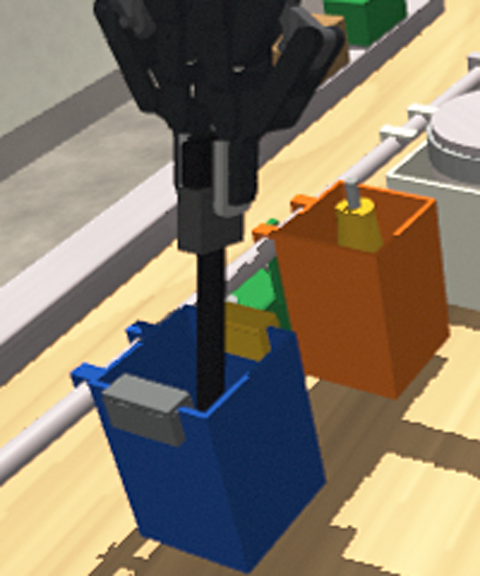

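The handle is inside the cup, the foot about 9 mm above the floor, no contact yet. Creeping down while watching the force.

carry_out(commands=[[[0,0,0,2,0,0,0],[0,0,0,4,0,0,0],[0,0,0,6,0,0,0],[0,0,0,8,0,0,0],[0,0,0,8,0,0,0]]])

```text
time: 8.82
tool_pos: [654.3, 132.2, 182.0]
tcp_rot: [-180.0, -18.0, 85.1]
ft_force: [-0.7, 0.6, -1.4]
finger_gap: 12.6
```

carry_out(commands=[[[0,0,0,0.5,0,0,0],[0,0,0,1,0,0,0],[0,0,0,1,0,0,0]]])

```text
time: 9.2
tool_pos: [654.5, 132.5, 181.4]
tcp_rot: [180.0, -18.0, 85.1]
ft_force: [0.1, 0.7, -1.0]
finger_gap: 12.4
```

carry_out(commands=[[[0,0,0,0.5,0,0,0],[0,0,0,1,0,0,0],[0,0,0,1,0,0,0]]])

```text
time: 9.57
tool_pos: [654.5, 132.8, 180.3]
tcp_rot: [-180.0, -18.0, 85.1]
ft_force: [0.5, 0.2, -0.1]
finger_gap: 12.9
```

carry_out(commands=[[[0,0,0,0.5,0,0,0],[0,0,0,1,0,0,0],[0,0,0,1,0,0,0]]])

```text
time: 9.95
tool_pos: [654.7, 133.0, 179.8]
tcp_rot: [180.0, -18.0, 85.1]
ft_force: [-1.6, -1.1, 1.0]
finger_gap: 12.9
```

carry_out(commands=[[[0,0,0,0.5,0,0,0],[0,0,0,1,0,0,0],[0,0,0,1,0,0,0]]])

```text
time: 10.32
tool_pos: [655.1, 133.2, 179.6]
tcp_rot: [179.9, -18.0, 85.1]
ft_force: [-0.7, -2.8, 5.7]
finger_gap: 12.8
```

Floor contact (Fz 5.7 N). Now pivoting about the foot toward the yellow clip, in small steps, watching Fy.

carry_out(commands=[[[0,-1,0,-0.3,0,0.4,0],[0,-2.5,0,-0.3,0,0.9,0],[0,-4.4,0,-0.3,0,1.5,0],[0,-4.4,0,-0.3,0,1.5,0]]])

```text
time: 10.82
tool_pos: [654.6, 128.6, 178.0]
tcp_rot: [179.9, -19.5, 85.1]
ft_force: [-0.4, -2.0, 5.3]
finger_gap: 12.8
```

carry_out(commands=[[[0,-1,0,0,0,0.35,0],[0,-2,0,0,0,0.7,0],[0,-2,0,0,0,0.7,0]]])

```text
time: 11.2
tool_pos: [654.4, 126.9, 177.4]
tcp_rot: [179.9, -20.2, 85.1]
ft_force: [-1.4, -2.7, 6.5]
finger_gap: 12.9
```

carry_out(commands=[[[0,-0.7,0,0,0,0.25,0],[0,-1.5,0,0,0,0.5,0],[0,-1.5,0,0,0,0.5,0]]])

```text
time: 11.58
tool_pos: [654.3, 125.5, 176.9]
tcp_rot: [179.9, -20.7, 85.1]
ft_force: [-0.8, -2.0, 5.5]
finger_gap: 12.8
```

carry_out(commands=[[[0,-0.7,0,0,0,0.25,0],[0,-1.5,0,0,0,0.5,0],[0,-1.5,0,0,0,0.5,0]]])

```text
time: 11.95
tool_pos: [654.3, 124.5, 176.2]
tcp_rot: [179.9, -21.2, 85.1]
ft_force: [1.8, 0.0, 3.9]
finger_gap: 13.0
```

carry_out(commands=[[[0,-0.7,0,0,0,0.25,0],[0,-1.5,0,0,0,0.5,0],[0,-1.5,0,0,0,0.5,0]]])

```text
time: 12.32
tool_pos: [653.9, 123.5, 175.5]
tcp_rot: [180.0, -21.8, 85.1]
ft_force: [2.1, 3.5, 4.4]
finger_gap: 12.6
```

```bash
python3 - <<'E'
from h import *
print(r.sense()['ft_force'])
im=viewer.snapshot('side')
o=cv2.resize(im[170:340,60:220],None,fx=3.4,fy=3.4,interpolation=cv2.INTER_CUBIC);cv2.imwrite('pics/lean.png',o[:,:,::-1])
E
```

```text
[2.1006694  3.51060989 4.38760342]
```

View pics/lean.png

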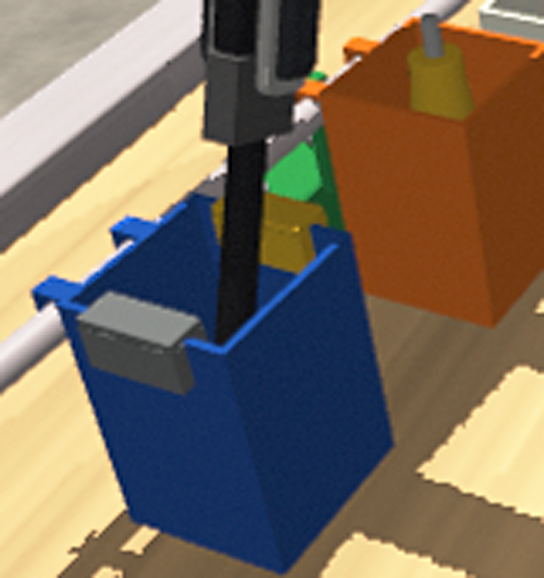

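Fy flipped to +3.5 N, so the handle touches the yellow clip (crop (240,215), well within its length). The foot is on the floor. Releasing.

carry_out(commands=[[[20,0,0,0,0,0,0],[30,0,0,0,0,0,0],[50,0,0,0,0,0,0],[85,0,0,0,0,0,0],[85,0,0,0,0,0,0]]])

```text
time: 13.0
tool_pos: [653.6, 123.0, 175.1]
tcp_rot: [-180.0, -21.7, 85.1]
ft_force: [1.2, 0.3, 0.2]
finger_gap: 82.0
```

carry_out(commands=[[[85,0,0,0,0,0,0],[85,0,0,-20,0,0,0],[85,0,0,-50,0,0,0],[85,0,0,-85,0,0,0],[85,0,0,-120,0,0,0]]])

```text
time: 13.62
tool_pos: [649.9, 78.0, 289.5]
tcp_rot: [179.9, -21.7, 85.1]
ft_force: [0.5, 0.3, -0.3]
finger_gap: 84.9
```

carry_out(commands=[[[85,0,0,-30,0,0,0],[85,0,0,-60,0,0,0],[85,0,0,-60,0,0,0]]])

```text
time: 14.0
tool_pos: [649.1, 55.4, 347.3]
tcp_rot: [179.6, -21.7, 85.2]
ft_force: [0.0, 0.0, -0.4]
finger_gap: 85.2
```

```bash
python3 - <<'E'
from h import *
s=r.sense();print(s['time'],s['tool_pos'],s['ft_force'],s['finger_gap'])
a=viewer.snapshot('side');b=viewer.snapshot('wrist')
o=np.zeros((560,800,3),np.uint8);o[:,:420]=cv2.resize(a[60:340,40:250],None,fx=2,fy=2);o[:400,420:]=cv2.resize(b[0:400,100:480],(380,400));cv2.imwrite('pics/end.png',o[:,:,::-1])
E
```

```text
14.0 [649.13540114  55.38515176 347.33394386] [ 0.00462059  0.04951433 -0.35592442] 85.23294995017245
```

View pics/end.png

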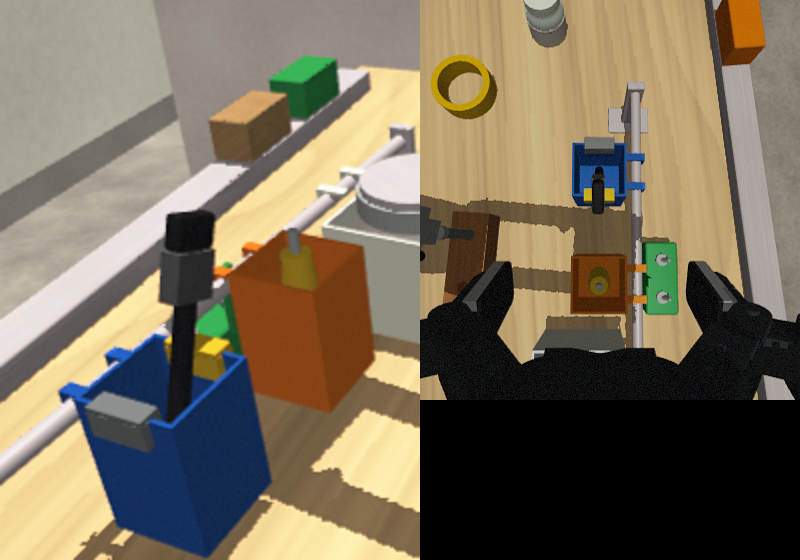

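The brush stands in the blue cup (side crop (185,330)) and leans on the middle of the yellow clip (wrist (598,193)). The gripper is clear of it. One stillness check by image difference, then hand in.

carry_out(commands=[[[85,0,0,0,0,0,0],[85,0,0,0,0,0,0],[85,0,0,0,0,0,0],[85,0,0,0,0,0,0]]])

```text
time: 14.6
tool_pos: [647.9, 56.9, 342.2]
tcp_rot: [-180.0, -21.7, 85.1]
ft_force: [0.1, -0.0, -0.6]
finger_gap: 85.1
```

```bash
python3 - <<'E'
from h import *
import time
a=viewer.snapshot('side').astype(int)
for _ in range(12): b=viewer.snapshot('side').astype(int)
d=abs(a-b).max(2)[150:340,60:200];print('changed px',(d>60).sum())
m=np.array(blob(b.astype(np.uint8),(270,170,330,310),(0,0,60),(180,60,190)).reshape(-1,2));s0=cv2.imread('pics/side0.png')[:,:,::-1].copy();m0=blob(s0,(270,170,330,310),(0,0,60),(180,60,190)).reshape(-1,2)
print('scraper',m.mean(0),m0.mean(0))
if (d>60).sum()<30: print(r.hand_in())
E
```

```text
changed px 6
scraper [293.01146132 225.81088825] [293.16991643 226.21448468]
the job is handed in; nothing more can be done
None
```

The black brush is in the blue cup, foot on the floor and handle leaning against the yellow clip. I handed the job in at about 15 s of the 38 s allowed.

- **How it went:** I gripped the brush by the ferrule, lifted it out of the block and lowered it handle first along an 18° tilt. I then pivoted it about its foot onto the clip and let go only with the handle down in the cup.
- **Contact before release:** Fz rose to 5.7 N when the foot met the floor, and Fy turned to +3.5 N when the handle met the yellow clip.
- **After release:** the brush rests on the middle of the yellow clip, clear of the grey one. Only 6 pixels around the cup changed over the last 0.6 s. The scraper is within half a pixel of where it started, and the gripper was about 170 mm clear with no contact force.
- **Disagreements:** the camera estimates of the cup's centre differed by about 3 mm along the rail, so I used a value in between. The jaw gap read about 12.8 mm on the 14 mm ferrule. Neither caused trouble, and no check failed.

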